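# Check the vial crimper's hand lever and mark the result

### The job

Check the stop of the bench vial crimper: with the backs of your closed fingers press its red hand lever firmly in towards the steel bar until it will go no further, hold it there for a second without forcing it, then let it spring right back out. If it stopped clearly short of the bar, push the yellow marker on the white record board all the way to the green end; if it came up against the bar, push the marker all the way to the red end. Do not grip anything, keep your fingers off the bar, and leave the vials and other lab ware standing where they are.

Things in the scene. Friction and masses are not known exactly. Their poses are not given: they have to be found in the camera images.
- crimper: Bench vial crimper, bolted down, blue head on a grey base plate 160 x 330 x 12 mm. Origin on the table under the middle of the bar line; its y axis runs along the bar towards the head, its x axis is the way the lever is pressed (lever on the -x side of the bar). The blue head fills y = +68 to +165 mm and rises to 135 mm; the plate spans x = -95 to +65, y = -153 to +177 mm.
- fixed_bar: The fixed steel bar with black rubber sleeve, 20 to 25 mm thick, level along the crimper's y axis from y = +80 to -150 mm, its axis 95 mm above the table at the crimper's x = 0; held at its free end by a post. Same origin and axes as the crimper. Not to be touched by the fingers.
- press_lever (a joint): Angle (rad) of the red hand lever about its upright pivot: 0 fully out (leaning 0.45 rad away from the bar), 0.45 parallel to the bar, 0.505 lying against the bar. A return spring pushes back with about 1 N (out) to 2.5 N (in) at the pressing point; the stop is rigid. With the stop post in the front slot the lever stops between about 0.27 and 0.42.
- lever_press (a point): Good place to press, on the lever's robot-side face at mid height, 165 mm from the pivot; 90 mm above the table; moves with the lever. Its y axis runs along the lever towards the pivot, its x axis is square to the face, towards the bar. The lever is an upright blade 10 mm thick, 36 mm tall (72 to 108 mm above the table), reaching 205 mm from the pivot; nothing but the base plate (12 mm high) lies below or in front of it.
- lever_pivot (a point): The lever's pivot axis (vertical), 90 mm above the table, at x = -30, y = +85 mm of the crimper. Pressing turns the lever anticlockwise seen from above.
- stop_post: Brass stop post, 16 mm thick with a 26 mm foot, 71 mm tall, standing fixed on the base plate; origin at its foot. Either in the front slot, between lever and bar (crimper x about -22 to -34 mm), where it stops the lever short of the bar, or parked in the rear slot behind the bar (x about +24 to +34 mm), where it stops nothing and the lever reaches the bar. A black plug 12 mm high sits in the other slot.
- record_board: White board 70 x 190 x 12 mm, fixed to the table; origin under its centre. Green field at its +y end, red field at its -y end; the marker slides along its y axis.
- marker (a joint): Position (m) of the yellow marker along the board's y axis: 0 in the middle, +0.05 at the green end stop, -0.05 at the red end stop. About 1.5 N of friction; it stays where it is left.
- marker_knob (a point): Middle of the marker's upright yellow knob, 22 mm thick, from 19 to 61 mm above the table; this point is 40 mm above the table. The knob stands on a black foot 30 mm wide. Axes as the board's.
- vial_a: Capped amber vial, 23 mm thick, 46 mm tall, standing under the crimper's jaw on the plate; origin at its foot.
- vial_b: Another such vial, standing on the table between crimper and board.
- vial_c: Another such vial, standing on the table between crimper and board.
- beaker: Glass beaker, 68 mm wide, 85 mm tall; origin at its foot.
- reagent: Amber bottle with blue cap, 60 mm wide, 120 mm tall; origin at its foot.
- cap_jar: Clear jar with white cap, 60 mm wide, 65 mm tall; origin at its foot.
- spatula: Spatula lying on the table, 180 mm long.
Mind the look-alikes: they are no part of the job. Of the things like the record_board, leave any that is orange; of the rest the smaller one is meant.

How it is judged:
On the way, in this order (a step that is already met when the one before it is completed fails the run):
1. the lever is pressed firmly against whatever stops it and held there (contact force between the fingers and press_lever above 2 N and (contact force between press_lever and stop_post above 1.5 N or value of joint press_lever above 0.49 rad)), for 0.5 s.
2. the lever is let right back out (value of joint press_lever below 0.06 rad and contact force between the fingers and press_lever below 0.5 N), for 0.1 s.
3. the marker is pushed to the end that tells the result (((x of stop_post in the frame of crimper below 0 m and value of joint marker above 0.038 m) or (x of stop_post in the frame of crimper above 0 m and value of joint marker below -0.038 m))), for 0.2 s.
At the end, for the whole second after the job is handed in: The lever was held against the stop post or the bar for half a second and is back out (under 0.06 rad); the marker is within 12 mm of the green end stop if the post is in the front slot (lever stopped short), of the red end stop if it is in the rear slot (lever reached the bar) (((x of stop_post in the frame of crimper below 0 m and value of joint marker above 0.038 m) or (x of stop_post in the frame of crimper above 0 m and value of joint marker below -0.038 m)) and value of joint press_lever below 0.06 rad); the robot touches nothing.
It fails at once if the lever is forced or gripped (over 45 N) (contact force between the fingers and press_lever above 45 N).
It fails at once if the marker is forced or gripped (over 40 N) (contact force between the fingers and marker above 40 N).
It fails at once if the fingers press on the fixed bar (contact force between the fingers and fixed_bar above 2 N).
It fails at once if a vial, beaker, bottle, jar or spatula is moved over 1 cm, lifted or tipped (distance of any of vial_a, vial_b, vial_c, beaker, reagent, cap_jar, spatula from where it was at the start of the episode above 0.01 m or angle between any of vial_a, vial_b, vial_c, beaker, reagent, cap_jar's own z axis and vertical above 0.4 rad).
It also fails if it takes over 50 s, if anything falls off the work surface, if the arm or the gripper's body presses on something with over 40 N, if the wrist force passes 120 N, or if a joint passes its speed limit or range.

### The arm

A 6-joint arm with a two-finger parallel gripper is mounted at the origin on the work surface. World frame = base frame: x ahead of the robot, y to its left, z up, the work surface at z = 0. Lengths are in m, angles in rad, forces in N, time in s.
With the tool pointing down it reaches from about 0.35 to 0.975 m from the base axis. Payload 4.9 kg.
Tool frame: the origin (TCP) lies midway between the tips of the shut fingers; the grasp point (between the pads) lies 19 mm behind it; z points along the fingers, y is the direction in which the jaws open and shut (so a half turn about z gives the same grasp; the last joint's range is limited). The gripper opens to 85 mm and grips with 20 to 120 N. Pads are 22 mm wide; open, the fingers measure 114 mm over their backs; the gripper's body (76 mm by 85 mm) begins 54 mm behind the grasp point. The pads swing forward as they close: fully open they stand 13 mm farther back than shut.
Start: joints at [-1.355, 0.053, 1.613, -0, 1.476, -0.119], TCP at [0.205, -0.59, 0.231] pointing down, gripper open.
Joint ranges: [-3.01, 3.01], [-1.01, 2.22], [0.06, 2.58], [-1.02, 4.17], [0.09, 2.62], [-3.14, 3.14]. Speed limits (rad/s): [2.57, 2.57, 3.14, 3.14, 3.14, 3.14].

### API

Orientations are given as a unit quaternion [w, x, y, z].
In Python, from plant import manip gives the robot as it stands. The module is installed in compiled form; this text tells all that it offers.
- The arm moves only by the tool move_arm, never from a script. Its argument "rows" is a list of rows, each an object of numbers: "tx", "ty", "tz": the shift along the tool's x, y, z in m; "ax", "ay", "az": the turn, a rotation vector about the tool's x, y, z in degrees; "jaw": the closure in counts, from 0 (fully open) to 255 (shut). In form: [{"tx": .., "ty": .., "tz": .., "ax": .., "ay": .., "az": .., "jaw": ..}, ...]. A call has 1 to 12 rows; each row shifts and turns the pose as measured when the row begins, along the tool's axes as they then stand; what a row does not reach is not made up. A row lasts 1/10 s, in which the tool goes at most 50 mm and 8.59 degrees, less where a joint would pass 70% of its speed; a pose out of reach is approached as far as the arm can. A call with a gripper value outside its range is refused whole. The fingers move at their own pace and stop on an object; the grip force is fixed at half the most. Time passes only in rows, so rows that do not move let the fingers close. It gives the time, the measured TCP pose, the force and the opening at its end, in the units of the state.
- manip.state(): the state, without advancing time (a new reading comes with each control period).
- manip.grab_frame(name): name is "scene" or "top"; returns a dict with "color" (400x640x3 uint8, red, green, blue), "intrinsics" (3x3 intrinsics, pixels), "dist_coeffs" ([k1, k2, p1, p2, k3] as OpenCV has them; the pictures are not rectified), "R" (3x3) and "t" (3): a world point X has camera coordinates R X + t. Camera axes: x right, y down, z forward; pixel columns grow to the right and rows downward; lengths in m; the calibration is good to about 2 mm. A picture is of the moment at which its call begins. There is no depth.
- manip.job_done(): hands the job in, once; it reports no verdict.
The state is a dict: "time": time; "joint_pos": joint angles; "joint_vel": joint speeds; "joint_efforts": joint torques, N m; "tool_pos": TCP position; "tool_rot": TCP orientation; "contact_force": force on the tool from outside, world axes, zero at the start; "ft_torque": the same for the moment, N m; "gripper_width": opening from 0.0 (shut) to 1.0 (fully open).
Only numpy, scipy, OpenCV 4.12 (cv2) and the standard library are available. Lean on these libraries where they do the work, as an engineer would, in place of code of your own. Each camera call takes 0.05 s, during which the arm holds its last target.

## Working session

There is one attempt and no reset: what is moved stays moved. The work goes in short steps, Python scripts to look and compute and a tool call to move; the robot and the scene stay as the last step left them, time stands still between calls to the robot, and variables do not carry over. Pictures are saved under pics/ and viewed, and the job is handed in when it is done.

Besides the shell and the picture viewer there is one more tool, called after "Call:" in YAML: its name, and indented under it one key for each argument. move_arm: Moves the arm, as the interface text tells. Its arguments: {"type":"object","properties":{"rows":{"type":"array"}},"required":["rows"]}

```bash
mkdir -p pics; python3 - <<'E'
from plant import manip
import cv2,pickle
for n in ("scene","top"):
    f=manip.grab_frame(n); pickle.dump(f,open(n+".pkl","wb"))
    cv2.imwrite(f"pics/{n}0.png",f["color"][:,:,::-1])
    print(n,f["intrinsics"].round(1).tolist(),(-f["R"].T@f["t"]).round(3),f["dist_coeffs"])
print(manip.state())
E
```

```text
scene [[427.2, 0.0, 314.6], [0.0, 427.2, 198.7], [0.0, 0.0, 1.0]] [ 1.053 -0.769  0.854] [0.00349083 0.         0.         0.         0.        ]
top [[496.9, 0.0, 322.1], [0.0, 496.9, 197.6], [0.0, 0.0, 1.0]] [0.206 0.028 1.669] [-0.14222763  0.          0.          0.          0.        ]
{'time': 0.1, 'joint_pos': array([-1.35500889e+00,  5.32966116e-02,  1.61412125e+00,  1.11923624e-05,
        1.47599451e+00, -1.18993392e-01]), 'joint_vel': array([-1.56748689e-03, -3.06534251e-03, -2.04670172e-03,  4.65617267e-05,
        1.56222005e-03, -9.30937228e-04]), 'joint_efforts': array([ 2.89571399e-04, -3.94904923e+01, -3.71362996e+01, -3.42465205e-05,
        3.91855458e-03,  1.12538109e-05]), 'tool_pos': array([ 0.20524081, -0.58976151,  0.23020355]), 'tool_rot': array([-9.09062474e-04,  9.86022587e-01,  1.66609212e-01, -3.84532014e-05]), 'contact_force': array([-1.43420022, -0.5017916 ,  0.20319757]), 'ft_torque': array([0.0100009 , 0.07419929, 0.03426093]), 'gripper_width': 1.0001591735213056}
```

View pics/scene0.png

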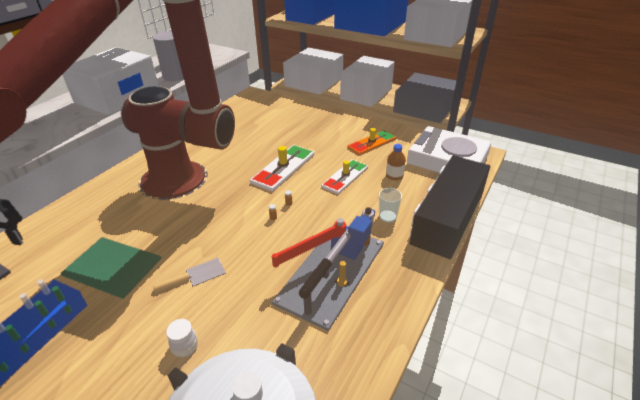

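View pics/top0.png

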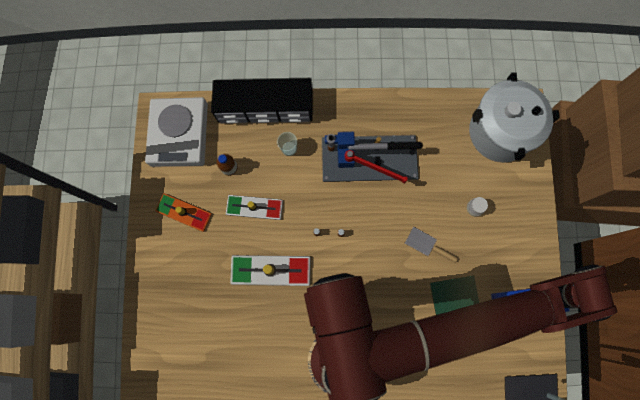

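Candidates for the board: orange one at top (185,212), large white at (270,270), small white at (254,207). I'll compare their sizes and zoom in on the crimper.

```bash
cat > h.py <<'E'
import cv2,pickle,numpy as np
def load(n): return pickle.load(open(n+".pkl","rb"))
def pix2w(f,uv,z):
    p=cv2.undistortPoints(np.array([[uv]],float),f["intrinsics"],f["dist_coeffs"])[0,0]
    d=f["R"].T@np.array([p[0],p[1],1]); c=-f["R"].T@f["t"]
    return c+d*(z-c[2])/d[2]
def w2pix(f,X):
    return cv2.projectPoints(np.atleast_2d(np.array(X,float)),cv2.Rodrigues(f["R"])[0],f["t"],f["intrinsics"],f["dist_coeffs"])[0][:,0]
def crop(f,x0,y0,x1,y1,s,name,pts=None):
    im=cv2.resize(f["color"][y0:y1,x0:x1,::-1],None,fx=s,fy=s,interpolation=cv2.INTER_CUBIC)
    if pts is not None:
        for p in w2pix(f,pts): cv2.circle(im,tuple(int(v) for v in ((p-[x0,y0]+.5)*s)),3,(255,0,255),-1)
    cv2.imwrite(name,im)
E
python3 - <<'E'
from h import *
t=load("top");s=load("scene")
crop(t,310,120,430,195,6,"pics/t_cr.png")
crop(t,150,185,320,295,4,"pics/t_bd.png")
crop(s,260,195,400,335,4,"pics/s_cr.png")
for uv in [(335,360),(254,207),(270,270),(323,137),(418,136),(418,181),(323,181)]: print(uv,pix2w(t,uv,0.012).round(3))
E
```

```text
(335, 360) [0.003 0.026 0.012]
(254, 207) [0.509 0.298 0.012]
(270, 270) [0.296 0.24  0.012]
(323, 137) [0.756 0.061 0.012]
(418, 136) [ 0.757 -0.271  0.012]
(418, 181) [ 0.596 -0.264  0.012]
(323, 181) [0.598 0.062 0.012]
```

View pics/t_cr.png

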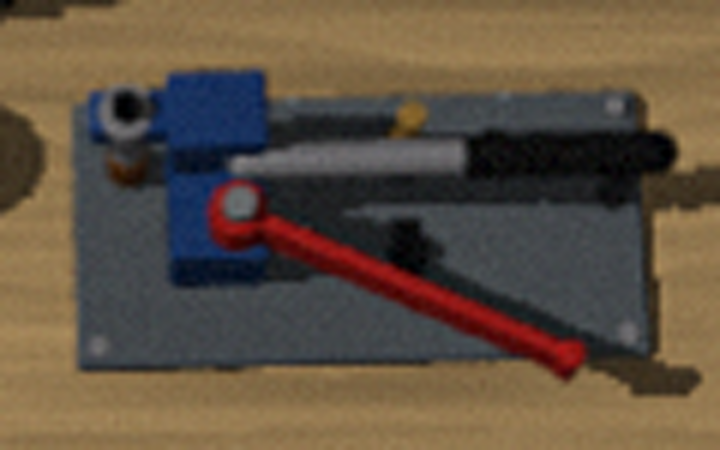

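View pics/t_bd.png

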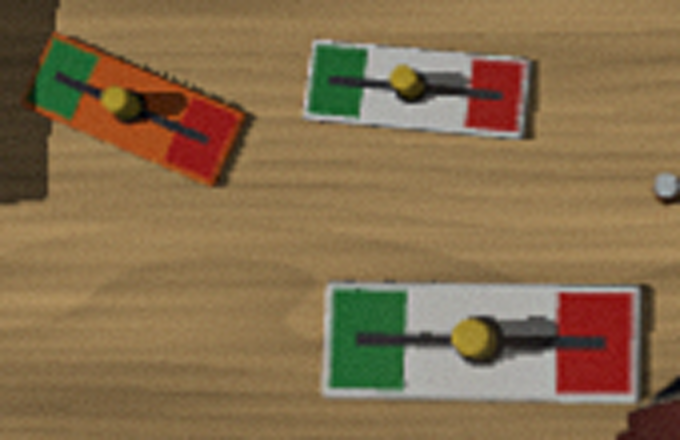

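View pics/s_cr.png

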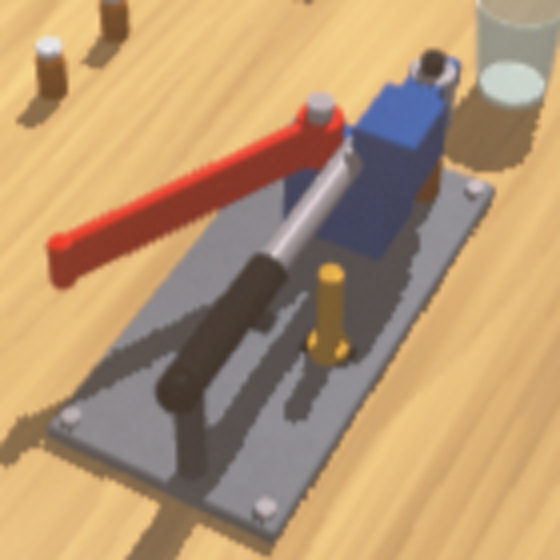

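```bash
cat > fit.py <<'E'
from h import *
from scipy.optimize import least_squares
t=load("top");s=load("scene")
def T(p,L):
    c,sn=np.cos(p[2]),np.sin(p[2]); L=np.array(L,float)
    return np.c_[p[0]+c*L[:,0]-sn*L[:,1],p[1]+sn*L[:,0]+c*L[:,1],L[:,2]]
def fit(obs,p0):
    def r(p):
        return np.concatenate([((w2pix(f,T(p,[L]))[0]-uv)) for f,L,uv in obs])
    o=least_squares(r,p0,loss="soft_l1"); print(o.x.round(4),o.fun.reshape(-1,2).round(1).tolist()); return o.x
ct=lambda u,v:np.array([310+u/6-.5,120+v/6-.5]); cs=lambda u,v:np.array([260+u/4-.5,195+v/4-.5]); cb=lambda u,v:np.array([150+u/4-.5,185+v/4-.5])
z=.012
cr=fit([(t,(-.095,.177,z),ct(80,366)),(t,(-.095,-.153,z),ct(650,352)),(t,(.065,-.153,z),ct(638,93)),
 (t,(-.03,.085,.118),ct(241,200)),
 (s,(.065,-.153,z),cs(272,545)),(s,(.065,.177,z),cs(492,188)),(s,(-.095,-.153,z),cs(50,430))],[.69,-.1,0])
bd=fit([(t,(.035,.095,z),cb(314,40)),(t,(.035,-.095,z),cb(531,60)),(t,(-.035,-.095,z),cb(524,136)),(t,(-.035,.095,z),cb(304,117)),(t,(0,0,.061),cb(403,77))],[.5,.3,0])
np.savez("poses.npz",cr=cr,bd=bd)
def lev(a,r,n=-.005,zz=.09):
    th=-.45+a   # direction from pivot along -y rotated; x offset negative when out
    d=np.array([np.sin(th),-np.cos(th)]); nn=np.array([np.cos(th),np.sin(th)])
    q=np.array([-.03,.085])+r*d+n*nn
    return [q[0],q[1],zz]
if __name__=="__main__":
    P=T(cr,[lev(0,.165),lev(0,.205,0),lev(.505,.165),lev(.505,.205,0),(0.03,-.0,.012),(-.095,.177,z),(-.095,-.153,z),(.065,-.153,z),(.065,.177,z),(0,-.15,.107)])
    print(P.round(3)); 
    Q=T(bd,[(0,0,.04),(0,-.05,.04),(.035,.095,z),(.035,-.095,z),(-.035,-.095,z),(-.035,.095,z)]); print(Q.round(3))
    crop(t,150,100,430,300,2.8,"pics/t_chk.png",np.r_[P,Q]); crop(s,230,120,430,335,3,"pics/s_chk.png",np.r_[P,Q])
    for n,uv in [("vb",(317.5,232)),("vc",(341,233))]: print(n,pix2w(t,uv,.046).round(3))
    for n,uv in [("beaker",(288,144)),("jar",(479,206)),("reagent",(227,163))]: print(n,pix2w(t,uv,.06).round(3))
E
python3 fit.py
```

```text
[ 0.6975 -0.1136  0.0162] [[0.2, 0.1], [1.3, 0.1], [0.4, -1.0], [0.7, 0.0], [0.6, -1.6], [2.3, -0.5], [-1.4, -0.7]]
[ 0.5112  0.2989 -0.095 ] [[-0.3, -0.4], [0.1, -0.7], [-0.3, 0.5], [-0.3, 0.4], [1.1, 0.1]]
[[ 0.592 -0.177  0.09 ]
 [ 0.58  -0.215  0.09 ]
 [ 0.673 -0.194  0.09 ]
 [ 0.681 -0.234  0.09 ]
 [ 0.728 -0.113  0.012]
 [ 0.6    0.062  0.012]
 [ 0.605 -0.268  0.012]
 [ 0.765 -0.266  0.012]
 [ 0.76   0.064  0.012]
 [ 0.7   -0.264  0.107]]
[[0.511 0.299 0.04 ]
 [0.506 0.249 0.04 ]
 [0.555 0.39  0.012]
 [0.537 0.201 0.012]
 [0.467 0.208 0.012]
 [0.485 0.397 0.012]]
vb [0.418 0.08  0.046]
vc [0.414 0.003 0.046]
beaker [0.717 0.179 0.06 ]
jar [ 0.498 -0.456  0.06 ]
reagent [0.653 0.386 0.06 ]
```

View pics/t_chk.png

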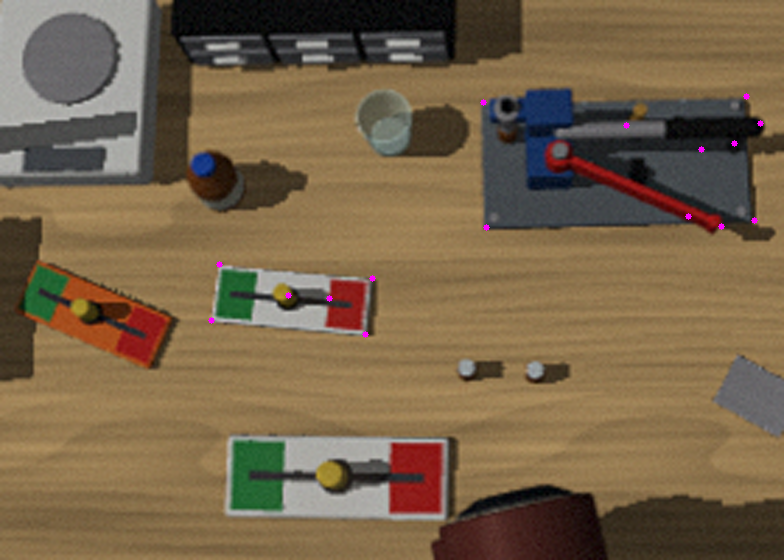

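View pics/s_chk.png

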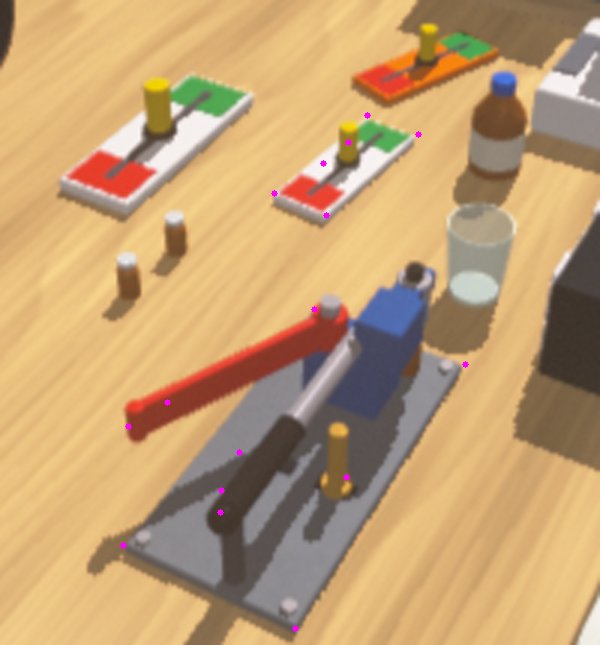

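The post stands behind the bar (scene crop (330,345), rear side) and the plug is in the front slot, so I expect the lever to reach the bar and the answer to be red. The press itself will check that. The small white board at (0.511, 0.299) is the right one, since its 190x70 fit residuals are under 1 px. First I move above the approach point.

```bash
cat > go.py <<'E'
import sys,numpy as np
from plant import manip
from scipy.spatial.transform import Rotation as R
def rep(target=None,ang=None):
    st=manip.state(); q=st["tool_rot"]; r=R.from_quat([q[1],q[2],q[3],q[0]]); m=r.as_matrix()
    print("t",round(st["time"],2),"pos",st["tool_pos"].round(4),"F",st["contact_force"].round(1),"w",round(st["gripper_width"],2),"z",m[:,2].round(3),"yang",round(np.degrees(np.arctan2(m[1,1],m[0,1])),1), "q",st["joint_pos"].round(2))
    if target is not None: print("tool shift mm",(m.T@(np.array(target)-st["tool_pos"])*1000).round(1))
    if ang is not None:
        a=np.radians(ang); D=np.c_[[np.sin(a),-np.cos(a),0],[np.cos(a),np.sin(a),0],[0,0,-1]]
        print("rotvec deg",np.degrees((r.inv()*R.from_matrix(D)).as_rotvec()).round(1))
if __name__=="__main__":
    v=[float(x) for x in sys.argv[1:]]; rep(v[:3] if len(v)>2 else None, v[3] if len(v)>3 else None)
E
python3 go.py 0.54 -0.18 0.23 -6
```

```text
t 0.1 pos [ 0.2052 -0.5898  0.2302] F [-1.4 -0.5  0.2] w 1.0 z [-0.     0.002 -1.   ] yang -70.8 q [-1.36  0.05  1.61  0.    1.48 -0.12]
tool shift mm [ 450.8 -277.     0.8]Traceback (most recent call last):
  File "go.py", line 12, in <module>
    v=[float(x) for x in sys.argv[1:]]; rep(v[:3] if len(v)>2 else None, v[3] if len(v)>3 else None)
                                        ~~~^^^^^^^^^^^^^^^^^^^^^^^^^^^^^^^^^^^^^^^^^^^^^^^^^^^^^^^^^
  File "go.py", line 10, in rep
    print("rotvec deg",np.degrees((r.inv()*R.from_matrix(D)).as_rotvec()).round(1))
                                           ~~~~~~~~~~~~~^^^
  File "scipy/spatial/transform/_rotation.pyx", line 1143, in scipy.spatial.transform._rotation.Rotation.from_matrix
ValueError: Non-positive determinant (left-handed or null coordinate frame) in rotation matrix 0: [[-0.10452846  0.9945219   0.        ]
 [-0.9945219  -0.10452846  0.        ]
 [ 0.          0.         -1.        ]].
```

```bash
sed -i 's/\[np.sin(a),-np.cos(a),0\]/[-np.sin(a),np.cos(a),0]/' go.py; python3 go.py 0.54 -0.18 0.23 -6|tail -1
```

```text
rotvec deg [ -0.1  -0.1 -64.8]
```

Call:
move_arm:
  rows:
    - {"tx": 0.04, "ty": -0.025, "jaw": 255}
    - {"tx": 0.04, "ty": -0.025, "jaw": 255}
    - {"tx": 0.04, "ty": -0.025, "jaw": 255}
    - {"tx": 0.04, "ty": -0.025, "jaw": 255}
    - {"tx": 0.04, "ty": -0.025, "jaw": 255}
    - {"tx": 0.04, "ty": -0.025, "jaw": 255}
    - {"tx": 0.04, "ty": -0.025, "jaw": 255}
    - {"tx": 0.04, "ty": -0.025, "jaw": 255}
    - {"tx": 0.04, "ty": -0.025, "jaw": 255}
    - {"tx": 0.04, "ty": -0.025, "jaw": 255}
    - {"jaw": 255}

```text
schema error: expected keys tx, ty, tz, ax, ay, az, jaw
```

```bash
python3 go.py 0.54 -0.18 0.23 -6
```

```text
t 0.1 pos [ 0.2052 -0.5898  0.2302] F [-1.4 -0.5  0.2] w 1.0 z [-0.     0.002 -1.   ] yang -70.8 q [-1.36  0.05  1.61  0.    1.48 -0.12]
tool shift mm [ 450.8 -277.     0.8]
rotvec deg [ -0.1  -0.1 -64.8]
```

Call:
move_arm:
  rows:
    - {"tx": 0.04, "ty": -0.025, "tz": 0, "ax": 0, "ay": 0, "az": 0, "jaw": 255}
    - {"tx": 0.04, "ty": -0.025, "tz": 0, "ax": 0, "ay": 0, "az": 0, "jaw": 255}
    - {"tx": 0.04, "ty": -0.025, "tz": 0, "ax": 0, "ay": 0, "az": 0, "jaw": 255}
    - {"tx": 0.04, "ty": -0.025, "tz": 0, "ax": 0, "ay": 0, "az": 0, "jaw": 255}
    - {"tx": 0.04, "ty": -0.025, "tz": 0, "ax": 0, "ay": 0, "az": 0, "jaw": 255}
    - {"tx": 0.04, "ty": -0.025, "tz": 0, "ax": 0, "ay": 0, "az": 0, "jaw": 255}
    - {"tx": 0.04, "ty": -0.025, "tz": 0, "ax": 0, "ay": 0, "az": 0, "jaw": 255}
    - {"tx": 0.04, "ty": -0.025, "tz": 0, "ax": 0, "ay": 0, "az": 0, "jaw": 255}
    - {"tx": 0.04, "ty": -0.025, "tz": 0, "ax": 0, "ay": 0, "az": 0, "jaw": 255}
    - {"tx": 0.04, "ty": -0.025, "tz": 0, "ax": 0, "ay": 0, "az": 0, "jaw": 255}
    - {"tx": 0, "ty": 0, "tz": 0, "ax": 0, "ay": 0, "az": 0, "jaw": 255}

```text
time: 1.2
tool_pos: [0.5091, -0.2073, 0.2247]
tool_rot: [-0.005, 0.986, 0.164, -0.001]
contact_force: [-1.2, -0.1, -0.2]
gripper_width: -0.001
```

Call:
move_arm:
  rows:
    - {"tx": 0, "ty": 0, "tz": 0, "ax": 0, "ay": 0, "az": -8, "jaw": 255}
    - {"tx": 0, "ty": 0, "tz": 0, "ax": 0, "ay": 0, "az": -8, "jaw": 255}
    - {"tx": 0, "ty": 0, "tz": 0, "ax": 0, "ay": 0, "az": -8, "jaw": 255}
    - {"tx": 0, "ty": 0, "tz": 0, "ax": 0, "ay": 0, "az": -8, "jaw": 255}
    - {"tx": 0, "ty": 0, "tz": 0, "ax": 0, "ay": 0, "az": -8, "jaw": 255}
    - {"tx": 0, "ty": 0, "tz": 0, "ax": 0, "ay": 0, "az": -8, "jaw": 255}
    - {"tx": 0, "ty": 0, "tz": 0, "ax": 0, "ay": 0, "az": -8, "jaw": 255}
    - {"tx": 0, "ty": 0, "tz": 0, "ax": 0, "ay": 0, "az": -8, "jaw": 255}
    - {"tx": 0, "ty": 0, "tz": 0, "ax": 0, "ay": 0, "az": 0, "jaw": 255}

```text
time: 2.1
tool_pos: [0.5054, -0.2071, 0.219]
tool_rot: [-0.009, 0.734, 0.679, -0.001]
contact_force: [-0.0, -0.5, -0.2]
gripper_width: 0.002
```

```bash
python3 go.py 0.54 -0.18 0.072 -6
```

```text
t 2.1 pos [ 0.5054 -0.2071  0.219 ] F [-0.  -0.5 -0.2] w 0.0 z [-0.014  0.012 -1.   ] yang -4.5 q [-0.53 -0.12  1.8   0.    1.48 -0.45]
tool shift mm [ 28.1  34.6 146.8]
rotvec deg [-0.9 -0.6  1.5]
```

Call:
move_arm:
  rows:
    - {"tx": 0.028, "ty": 0.02, "tz": 0, "ax": -0.9, "ay": -0.6, "az": 0, "jaw": 255}
    - {"tx": 0, "ty": 0, "tz": 0.04, "ax": 0, "ay": 0, "az": 0, "jaw": 255}
    - {"tx": 0, "ty": 0, "tz": 0.04, "ax": 0, "ay": 0, "az": 0, "jaw": 255}
    - {"tx": 0, "ty": 0, "tz": 0.04, "ax": 0, "ay": 0, "az": 0, "jaw": 255}
    - {"tx": 0, "ty": 0, "tz": 0, "ax": 0, "ay": 0, "az": 0, "jaw": 255}

```text
time: 2.6
tool_pos: [0.5286, -0.1824, 0.0972]
tool_rot: [0.003, 0.741, 0.672, 0.001]
contact_force: [-1.6, 0.7, -0.6]
gripper_width: 0.003
```

```bash
python3 go.py 0.56 -0.182 0.073 -6;python3 - <<'E'
from plant import manip
from h import *
f=manip.grab_frame("scene"); pickle.dump(f,open("s1.pkl","wb")); crop(f,220,120,420,320,3,"pics/s1.png")
E
```

```text
t 2.6 pos [ 0.5286 -0.1824  0.0972] F [-1.6  0.7 -0.6] w 0.0 z [ 0.005 -0.003 -1.   ] yang -5.6 q [-0.47  0.02  1.88 -0.    1.24 -0.37]
tool shift mm [ 3.6 31.1 24.4]
rotvec deg [0.3 0.2 0.4]
```

View pics/s1.png

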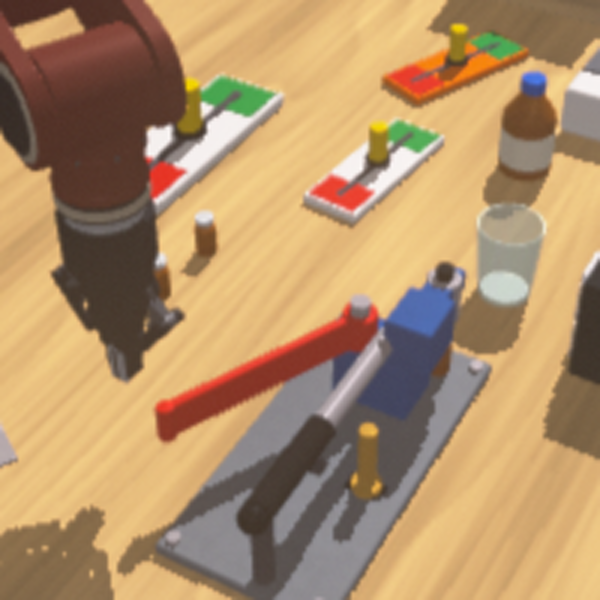

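```bash
python3 - <<'E'
from h import *
f=load("s1")
c=-f["R"].T@f["t"]
for u,v in [(184,318),(162,330),(125,380),(60,275),(150,350),(110,372)]:
    p=pix2w(f,(220+u/3-.5,120+v/3-.5),0); 
    # intersect with plane through tool (y=-0.182) normal tool x ~ (0.1,1)
    n=np.array([.098,.995,0]); o=np.array([.5286,-.1824,0]); d=p-c
    print((u,v),(c+d*((o-c)@n)/(d@n)).round(3))
E
```

```text
(184, 318) [ 0.596 -0.189  0.195]
(162, 330) [ 0.571 -0.187  0.169]
(125, 380) [ 0.52  -0.182  0.084]
(60, 275) [ 0.459 -0.176  0.171]
(150, 350) [ 0.555 -0.185  0.138]
(110, 372) [ 0.503 -0.18   0.083]
```

Call:
move_arm:
  rows:
    - {"tx": 0.003, "ty": 0, "tz": 0.012, "ax": 0, "ay": 0, "az": 0, "jaw": 255}
    - {"tx": 0, "ty": 0.02, "tz": 0, "ax": 0, "ay": 0, "az": 0, "jaw": 255}
    - {"tx": 0, "ty": 0.01, "tz": 0, "ax": 0, "ay": 0, "az": 0, "jaw": 255}
    - {"tx": 0, "ty": 0.01, "tz": 0, "ax": 0, "ay": 0, "az": 0, "jaw": 255}
    - {"tx": 0, "ty": 0, "tz": 0, "ax": 0, "ay": 0, "az": 0, "jaw": 255}

```text
time: 3.15
tool_pos: [0.5765, -0.1871, 0.0972]
tool_rot: [0.011, 0.742, 0.67, 0.004]
contact_force: [-1.3, 0.4, -0.4]
gripper_width: 0.002
```

```bash
python3 go.py 0.658 -0.192 0.086 -2
```

```text
t 3.15 pos [ 0.5765 -0.1871  0.0972] F [-1.3  0.4 -0.4] w 0.0 z [ 0.02  -0.011 -1.   ] yang -5.8 q [-0.44  0.11  1.78 -0.    1.22 -0.33]
tool shift mm [ 3.5 81.4 12.9]
rotvec deg [ 1.2  0.6 -3.8]
```

Call:
move_arm:
  rows:
    - {"tx": 0.003, "ty": 0.01, "tz": 0.012, "ax": 1.2, "ay": 0.6, "az": -3, "jaw": 255}
    - {"tx": 0, "ty": 0.01, "tz": 0, "ax": 0, "ay": 0, "az": 0, "jaw": 255}
    - {"tx": 0, "ty": 0.01, "tz": 0, "ax": 0, "ay": 0, "az": 0, "jaw": 255}
    - {"tx": 0, "ty": 0, "tz": 0, "ax": 0, "ay": 0, "az": 0, "jaw": 255}

```text
time: 3.55
tool_pos: [0.608, -0.1869, 0.0874]
tool_rot: [-0.0, 0.725, 0.689, -0.001]
contact_force: [-1.9, 0.3, -0.9]
gripper_width: 0.001
```

```bash
python3 go.py 0.658 -0.192 0.086 0
```

```text
t 3.55 pos [ 0.608  -0.1869  0.0874] F [-1.9  0.3 -0.9] w 0.0 z [-0.001 -0.    -1.   ] yang -2.9 q [-0.41  0.2   1.7  -0.    1.24 -0.36]
tool shift mm [-2.6 50.2  1.4]
rotvec deg [-0.1  0.  -2.9]
```

Call:
move_arm:
  rows:
    - {"tx": 0, "ty": 0.01, "tz": 0.001, "ax": 0, "ay": 0, "az": -2, "jaw": 255}
    - {"tx": 0, "ty": 0.01, "tz": 0, "ax": 0, "ay": 0, "az": 0, "jaw": 255}
    - {"tx": 0, "ty": 0.01, "tz": 0, "ax": 0, "ay": 0, "az": 0, "jaw": 255}
    - {"tx": 0, "ty": 0, "tz": 0, "ax": 0, "ay": 0, "az": 0, "jaw": 255}

```text
time: 3.95
tool_pos: [0.6397, -0.1885, 0.0869]
tool_rot: [0.0, 0.712, 0.702, -0.001]
contact_force: [-2.9, 0.9, 0.3]
gripper_width: 0.005
```

```bash
python3 go.py 0.658 -0.192 0.086 0;python3 - <<'E'
from plant import manip
from h import *
f=manip.grab_frame("scene"); pickle.dump(f,open("s2.pkl","wb")); crop(f,220,120,420,320,3,"pics/s2.png")
E
```

```text
t 3.95 pos [ 0.6397 -0.1885  0.0869] F [-2.9  0.9  0.3] w 0.0 z [-0.002 -0.002 -1.   ] yang -0.8 q [-0.4   0.27  1.62 -0.    1.25 -0.38]
tool shift mm [-3.2 18.4  0.9]
rotvec deg [-0.1  0.1 -0.8]
```

View pics/s2.png

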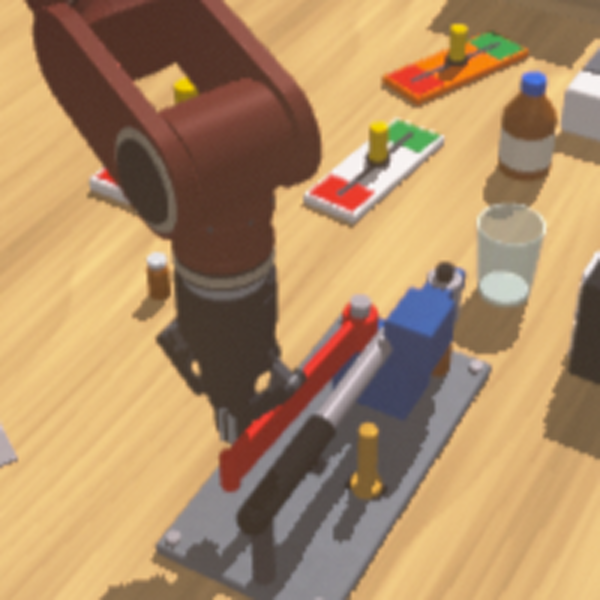

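The lever moves cleanly, with its tip now at (230,470) and a small gap left to the bar. I continue in small steps.

Call:
move_arm:
  rows:
    - {"tx": 0, "ty": 0.004, "tz": 0.0, "ax": 0, "ay": 0, "az": 0, "jaw": 255}
    - {"tx": 0, "ty": 0.004, "tz": 0, "ax": 0, "ay": 0, "az": 0, "jaw": 255}
    - {"tx": 0, "ty": 0.0, "tz": 0, "ax": 0, "ay": 0, "az": 0, "jaw": 255}

```text
time: 4.3
tool_pos: [0.6475, -0.1889, 0.0869]
tool_rot: [-0.0, 0.712, 0.702, -0.002]
contact_force: [-2.6, -0.9, 0.7]
gripper_width: -0.002
```

Call:
move_arm:
  rows:
    - {"tx": 0, "ty": 0.003, "tz": 0.0, "ax": 0, "ay": 0, "az": 0, "jaw": 255}
    - {"tx": 0, "ty": 0.003, "tz": 0, "ax": 0, "ay": 0, "az": 0, "jaw": 255}

```text
time: 4.5
tool_pos: [0.6534, -0.1889, 0.0869]
tool_rot: [-0.0, 0.712, 0.702, -0.002]
contact_force: [-2.0, -1.3, 0.6]
gripper_width: -0.004
```

Call:
move_arm:
  rows:
    - {"tx": 0, "ty": 0.002, "tz": 0.0, "ax": 0, "ay": 0, "az": 0, "jaw": 255}
    - {"tx": 0, "ty": 0.002, "tz": 0, "ax": 0, "ay": 0, "az": 0, "jaw": 255}

```text
time: 4.7
tool_pos: [0.6577, -0.1889, 0.0869]
tool_rot: [-0.001, 0.712, 0.702, -0.002]
contact_force: [-2.2, -0.0, 0.2]
gripper_width: 0.001
```

```bash
python3 go.py 0.66 -0.192 0.086 0;python3 - <<'E'
from plant import manip
from h import *
f=manip.grab_frame("scene"); pickle.dump(f,open("s3.pkl","wb")); crop(f,260,200,360,320,5,"pics/s3.png")
E
```

```text
t 4.7 pos [ 0.6577 -0.1889  0.0869] F [-2.2 -0.   0.2] w 0.0 z [-0.004 -0.002 -1.   ] yang -0.8 q [-0.39  0.31  1.57 -0.    1.26 -0.37]
tool shift mm [-3.1  2.3  0.9]
rotvec deg [-0.2  0.1 -0.8]
```

View pics/s3.png

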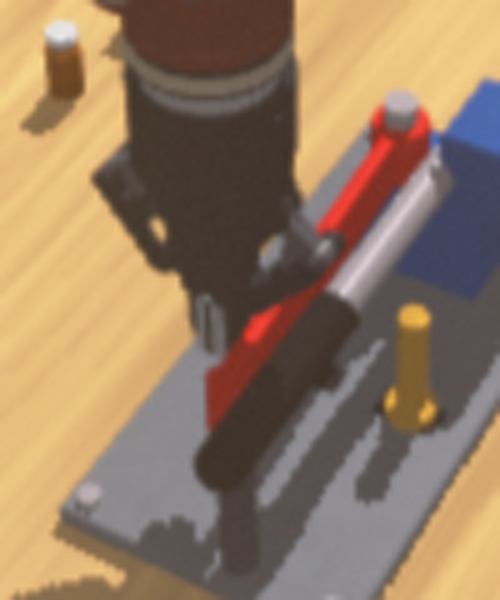

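Call:
move_arm:
  rows:
    - {"tx": 0, "ty": 0.002, "tz": 0.0, "ax": 0, "ay": 0, "az": 0, "jaw": 255}

```text
time: 4.85
tool_pos: [0.6597, -0.1888, 0.0869]
tool_rot: [-0.001, 0.712, 0.702, -0.002]
contact_force: [-6.9, -0.2, 0.7]
gripper_width: -0.002
```

Call:
move_arm:
  rows:
    - {"tx": 0, "ty": 0.002, "tz": 0.0, "ax": 0, "ay": 0, "az": 0, "jaw": 255}

```text
time: 4.95
tool_pos: [0.6603, -0.1888, 0.0867]
tool_rot: [-0.003, 0.712, 0.702, -0.004]
contact_force: [-10.7, -1.0, 4.5]
gripper_width: 0.0
```

Call:
move_arm:
  rows:
    - {"tx": 0, "ty": 0.001, "tz": 0.0, "ax": 0, "ay": 0, "az": 0, "jaw": 255}

```text
time: 5.05
tool_pos: [0.6599, -0.1888, 0.0868]
tool_rot: [-0.004, 0.712, 0.702, -0.005]
contact_force: [-9.0, 0.3, 4.6]
gripper_width: -0.001
```

Call:
move_arm:
  rows:
    - {"tx": 0, "ty": 0.001, "tz": 0.0, "ax": 0, "ay": 0, "az": 0, "jaw": 255}
    - {"tx": 0, "ty": 0.001, "tz": 0.0, "ax": 0, "ay": 0, "az": 0, "jaw": 255}
    - {"tx": 0, "ty": 0.001, "tz": 0.0, "ax": 0, "ay": 0, "az": 0, "jaw": 255}

```text
time: 5.35
tool_pos: [0.6595, -0.1888, 0.087]
tool_rot: [-0.008, 0.712, 0.702, -0.008]
contact_force: [-6.0, -0.5, 2.6]
gripper_width: 0.0
```

```bash
python3 go.py;python3 - <<'E'
from plant import manip
from h import *
for n in ("scene","top"):
    f=manip.grab_frame(n); pickle.dump(f,open(n[0]+"4.pkl","wb"))
    if n=="scene": crop(f,260,200,360,320,5,"pics/s4.png")
    else: crop(f,310,120,430,195,6,"pics/t4.png")
E
```

```text
t 5.35 pos [ 0.6595 -0.1888  0.087 ] F [-6.  -0.5  2.6] w 0.0 z [-0.024  0.    -1.   ] yang -0.8 q [-0.38  0.32  1.55 -0.01  1.29 -0.37]
```

View pics/s4.png

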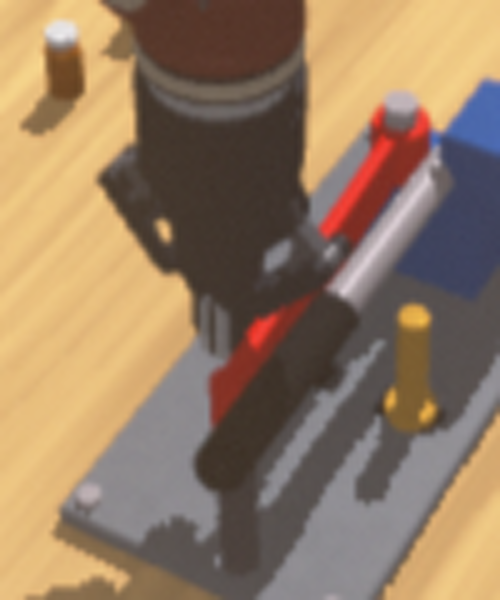

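View pics/t4.png

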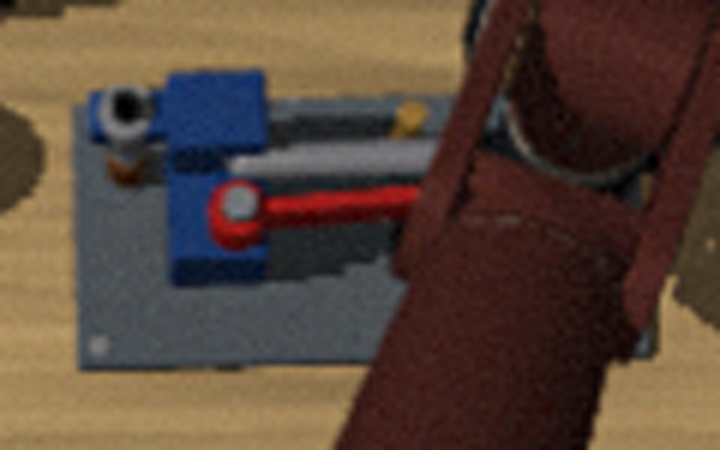

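Call:
move_arm:
  rows:
    - {"tx": 0, "ty": 0.0015, "tz": 0.0, "ax": -0.3, "ay": 0, "az": 0, "jaw": 255}
    - {"tx": 0, "ty": 0.0015, "tz": 0.0, "ax": -0.3, "ay": 0, "az": 0, "jaw": 255}
    - {"tx": 0, "ty": 0.0015, "tz": 0.0, "ax": -0.3, "ay": 0, "az": 0, "jaw": 255}

```text
time: 5.75
tool_pos: [0.6598, -0.1888, 0.0869]
tool_rot: [-0.007, 0.712, 0.703, -0.007]
contact_force: [-8.9, -1.4, 3.9]
gripper_width: 0.003
```

Call:
move_arm:
  rows:
    - {"tx": 0, "ty": 0.0015, "tz": 0.0, "ax": -0.3, "ay": 0, "az": 0, "jaw": 255}
    - {"tx": 0, "ty": 0.0015, "tz": 0.0, "ax": -0.3, "ay": 0, "az": 0, "jaw": 255}
    - {"tx": 0, "ty": 0.0015, "tz": 0.0, "ax": -0.3, "ay": 0, "az": 0, "jaw": 255}
    - {"tx": 0, "ty": 0.0015, "tz": 0.0, "ax": -0.3, "ay": 0, "az": 0, "jaw": 255}
    - {"tx": 0, "ty": 0.0015, "tz": 0.0, "ax": -0.3, "ay": 0, "az": 0, "jaw": 255}
    - {"tx": 0, "ty": 0.0015, "tz": 0.0, "ax": -0.3, "ay": 0, "az": 0, "jaw": 255}

```text
time: 6.35
tool_pos: [0.6599, -0.1887, 0.0868]
tool_rot: [-0.006, 0.711, 0.703, -0.004]
contact_force: [-8.4, 0.0, 4.0]
gripper_width: 0.004
```

```bash
python3 - <<'E'
from fit import *
f=load("s4")
for a in (.42,.46,.505):
    p=w2pix(f,T(cr,[lev(a,.205,-.005,.108),lev(a,.205,-.005,.072),lev(a,.1,.0,.108)]));print(a,((p-[260,200]+.5)*5).round(0).tolist())
tt=load("t4")
for a in (.42,.46,.505):
    p=w2pix(tt,T(cr,[lev(a,.09,.0,.108)]));print(a,((p-[310,120]+.5)*6).round(0).tolist())
f=load("scene");p=w2pix(f,T(cr,[lev(0,.205,-.005,.108),lev(0,.205,-.005,.072)]));print(((p-[260,195]+.5)*4).round(0).tolist())
E
```

```text
[ 0.6975 -0.1136  0.0162] [[0.2, 0.1], [1.3, 0.1], [0.4, -1.0], [0.7, 0.0], [0.6, -1.6], [2.3, -0.5], [-1.4, -0.7]]
[ 0.5112  0.2989 -0.095 ] [[-0.3, -0.4], [0.1, -0.7], [-0.3, 0.5], [-0.3, 0.4], [1.1, 0.1]]
0.42 [[176.0, 373.0], [179.0, 424.0], [304.0, 237.0]]
0.46 [[190.0, 380.0], [194.0, 431.0], [311.0, 240.0]]
0.505 [[208.0, 387.0], [211.0, 439.0], [319.0, 243.0]]
0.42 [[410.0, 206.0]]
0.46 [[409.0, 200.0]]
0.505 [[409.0, 193.0]]
[[45.0, 243.0], [50.0, 284.0]]
```

The fingers stopped at x=0.660, where 0.658 was predicted for bar contact. Force stayed steady at about 8–10 N for over a second, and the lever tip pixel matches 0.505 rad. Releasing now.

Call:
move_arm:
  rows:
    - {"tx": 0, "ty": -0.01, "tz": 0.0, "ax": 0, "ay": 0, "az": 0, "jaw": 255}
    - {"tx": 0, "ty": -0.015, "tz": 0.0, "ax": 0, "ay": 0, "az": 0, "jaw": 255}
    - {"tx": 0, "ty": -0.02, "tz": 0.0, "ax": 0, "ay": 0, "az": 0, "jaw": 255}
    - {"tx": 0, "ty": -0.02, "tz": 0.0, "ax": 0, "ay": 0, "az": 0, "jaw": 255}
    - {"tx": 0, "ty": -0.02, "tz": 0.0, "ax": 0, "ay": 0, "az": 0, "jaw": 255}
    - {"tx": 0, "ty": -0.02, "tz": 0.0, "ax": 0, "ay": 0, "az": 0, "jaw": 255}
    - {"tx": 0, "ty": -0.02, "tz": 0.0, "ax": 0, "ay": 0, "az": 0, "jaw": 255}
    - {"tx": 0, "ty": 0, "tz": 0.0, "ax": 0, "ay": 0, "az": 0, "jaw": 255}
    - {"tx": 0, "ty": 0, "tz": 0.0, "ax": 0, "ay": 0, "az": 0, "jaw": 255}

```text
time: 7.25
tool_pos: [0.5332, -0.1842, 0.0891]
tool_rot: [-0.002, 0.711, 0.703, 0.003]
contact_force: [0.1, 0.0, -0.7]
gripper_width: 0.002
```

```bash
python3 go.py 0.51 0.34 0.2 -6;python3 - <<'E'
from plant import manip
from h import *
f=manip.grab_frame("scene"); pickle.dump(f,open("s5.pkl","wb")); crop(f,220,120,420,320,3,"pics/s5.png")
E
```

```text
t 7.25 pos [ 0.5332 -0.1842  0.0891] F [ 0.1  0.  -0.7] w 0.0 z [ 0.001  0.007 -1.   ] yang -0.7 q [-0.47  0.04  1.87  0.01  1.23 -0.46]
tool shift mm [ 524.6  -29.5 -107.5]
rotvec deg [ 0.  -0.4  5.3]
```

View pics/s5.png

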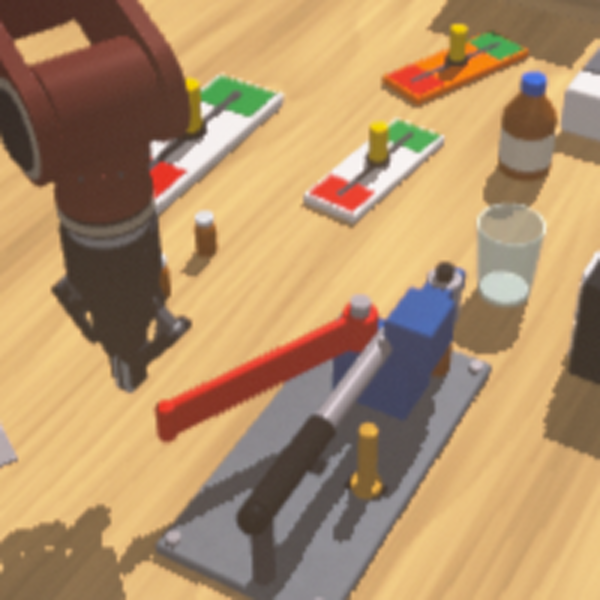

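The lever is back fully out (tip at (165,420) as at the start). Now I lift and travel to the green side of the small white board's knob.

Call:
move_arm:
  rows:
    - {"tx": 0, "ty": 0, "tz": -0.04, "ax": 0, "ay": 0, "az": 0, "jaw": 255}
    - {"tx": 0, "ty": 0, "tz": -0.04, "ax": 0, "ay": 0, "az": 5, "jaw": 255}
    - {"tx": 0.045, "ty": 0, "tz": 0, "ax": 0, "ay": 0, "az": 0, "jaw": 255}
    - {"tx": 0.045, "ty": 0, "tz": 0, "ax": 0, "ay": 0, "az": 0, "jaw": 255}
    - {"tx": 0.045, "ty": 0, "tz": 0, "ax": 0, "ay": 0, "az": 0, "jaw": 255}
    - {"tx": 0.045, "ty": 0, "tz": 0, "ax": 0, "ay": 0, "az": 0, "jaw": 255}
    - {"tx": 0.045, "ty": 0, "tz": 0, "ax": 0, "ay": 0, "az": 0, "jaw": 255}
    - {"tx": 0.045, "ty": 0, "tz": 0, "ax": 0, "ay": 0, "az": 0, "jaw": 255}
    - {"tx": 0.045, "ty": 0, "tz": 0, "ax": 0, "ay": 0, "az": 0, "jaw": 255}
    - {"tx": 0, "ty": 0, "tz": 0, "ax": 0, "ay": 0, "az": 0, "jaw": 255}

```text
time: 8.3
tool_pos: [0.5795, 0.1419, 0.1807]
tool_rot: [0.003, 0.743, 0.669, 0.011]
contact_force: [-0.4, -0.7, 0.0]
gripper_width: 0.001
```

```bash
python3 go.py 0.516 0.354 0.17 -5.4
```

```text
t 8.3 pos [0.5795 0.1419 0.1807] F [-0.4 -0.7  0. ] w 0.0 z [ 0.021  0.01  -1.   ] yang -6.0 q [0.11 0.01 1.75 0.01 1.37 0.22]
tool shift mm [204.1 -85.6  11.6]
rotvec deg [ 1.1 -0.7 -0.6]
```

Call:
move_arm:
  rows:
    - {"tx": 0.041, "ty": -0.017, "tz": 0, "ax": 1, "ay": -0.6, "az": -0.6, "jaw": 255}
    - {"tx": 0.041, "ty": -0.017, "tz": 0, "ax": 0, "ay": 0, "az": 0, "jaw": 255}
    - {"tx": 0.041, "ty": -0.017, "tz": 0, "ax": 0, "ay": 0, "az": 0, "jaw": 255}
    - {"tx": 0.041, "ty": -0.017, "tz": 0, "ax": 0, "ay": 0, "az": 0, "jaw": 255}
    - {"tx": 0.04, "ty": -0.017, "tz": 0, "ax": 0, "ay": 0, "az": 0, "jaw": 255}
    - {"tx": 0, "ty": 0, "tz": 0, "ax": 0, "ay": 0, "az": 0, "jaw": 255}
    - {"tx": 0, "ty": 0, "tz": 0, "ax": 0, "ay": 0, "az": 0, "jaw": 255}

```text
time: 9.0
tool_pos: [0.5183, 0.3648, 0.1823]
tool_rot: [0.001, 0.739, 0.673, 0.005]
contact_force: [0.8, -0.2, 0.2]
gripper_width: 0.001
```

```bash
python3 go.py 0.516 0.354 0.1 -5.4
```

```text
t 9.0 pos [0.5183 0.3648 0.1823] F [ 0.8 -0.2  0.2] w 0.0 z [ 0.009  0.005 -1.   ] yang -5.3 q [ 0.5   0.1   1.65 -0.    1.39  0.59]
tool shift mm [-11.4  -2.1  82.2]
rotvec deg [ 0.5 -0.3  0.1]
```

Call:
move_arm:
  rows:
    - {"tx": -0.01, "ty": -0.002, "tz": 0, "ax": 0.5, "ay": -0.3, "az": 0, "jaw": 255}
    - {"tx": 0, "ty": 0, "tz": 0.04, "ax": 0, "ay": 0, "az": 0, "jaw": 255}
    - {"tx": 0, "ty": 0, "tz": 0.04, "ax": 0, "ay": 0, "az": 0, "jaw": 255}
    - {"tx": 0, "ty": 0, "tz": 0.03, "ax": 0, "ay": 0, "az": 0, "jaw": 255}
    - {"tx": 0, "ty": 0, "tz": 0, "ax": 0, "ay": 0, "az": 0, "jaw": 255}
    - {"tx": 0, "ty": 0, "tz": 0, "ax": 0, "ay": 0, "az": 0, "jaw": 255}

```text
time: 9.6
tool_pos: [0.5218, 0.3468, 0.073]
tool_rot: [0.001, 0.743, 0.67, 0.002]
contact_force: [0.5, -0.3, 0.0]
gripper_width: 0.004
```

```bash
python3 go.py 0.516 0.354 0.036 -5.4;python3 - <<'E'
from plant import manip
from h import *
f=manip.grab_frame("scene"); pickle.dump(f,open("s6.pkl","wb")); crop(f,300,80,440,220,4,"pics/s6.png")
E
```

```text
t 9.6 pos [0.5218 0.3468 0.073 ] F [ 0.5 -0.3  0. ] w 0.0 z [ 0.005  0.001 -1.   ] yang -5.9 q [ 0.47  0.2   1.73 -0.    1.21  0.57]
tool shift mm [ 6.6 -6.7 37. ]
rotvec deg [ 0.3 -0.1 -0.5]
```

View pics/s6.png

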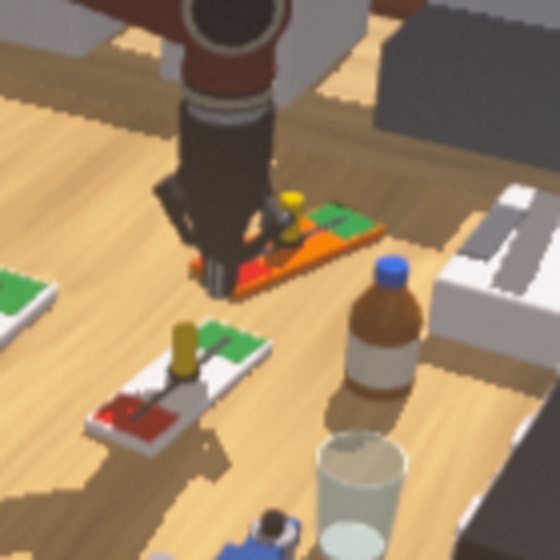

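Call:
move_arm:
  rows:
    - {"tx": 0.007, "ty": -0.007, "tz": 0, "ax": 0, "ay": 0, "az": -0.5, "jaw": 255}
    - {"tx": 0, "ty": 0, "tz": 0.02, "ax": 0, "ay": 0, "az": 0, "jaw": 255}
    - {"tx": 0, "ty": 0, "tz": 0.015, "ax": 0, "ay": 0, "az": 0, "jaw": 255}
    - {"tx": 0, "ty": 0, "tz": 0, "ax": 0, "ay": 0, "az": 0, "jaw": 255}
    - {"tx": 0, "ty": 0, "tz": 0, "ax": 0, "ay": 0, "az": 0, "jaw": 255}

```text
time: 10.15
tool_pos: [0.5202, 0.3579, 0.0466]
tool_rot: [0.003, 0.739, 0.673, 0.009]
contact_force: [0.5, -0.3, 0.8]
gripper_width: -0.004
```

```bash
python3 go.py 0.5085 0.271 0.036 -5.4;python3 - <<'E'
from plant import manip
from h import *
f=manip.grab_frame("scene"); pickle.dump(f,open("s7.pkl","wb")); crop(f,300,80,440,220,4,"pics/s7.png")
E
```

```text
t 10.15 pos [0.5202 0.3579 0.0466] F [ 0.5 -0.3  0.8] w -0.0 z [ 0.017  0.008 -1.   ] yang -5.4 q [ 0.49  0.23  1.74 -0.    1.15  0.58]
tool shift mm [-87.7  -3.7   9.7]
rotvec deg [ 1.  -0.5  0. ]
```

View pics/s7.png

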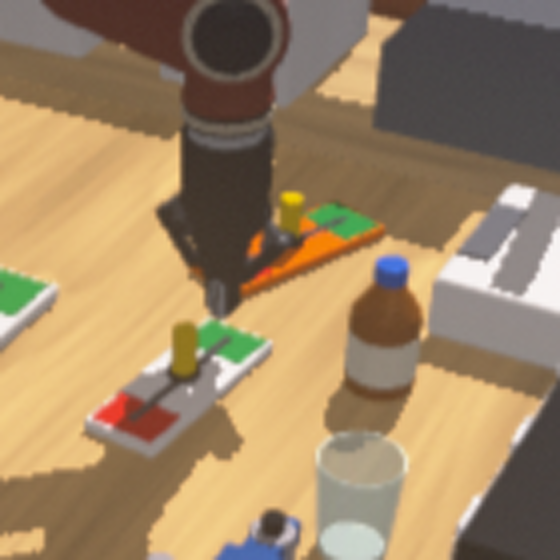

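Call:
move_arm:
  rows:
    - {"tx": 0, "ty": -0.003, "tz": 0.012, "ax": 1, "ay": -0.5, "az": 0, "jaw": 255}
    - {"tx": 0, "ty": 0, "tz": 0, "ax": 0, "ay": 0, "az": 0, "jaw": 255}
    - {"tx": -0.008, "ty": 0, "tz": 0, "ax": 0, "ay": 0, "az": 0, "jaw": 255}
    - {"tx": -0.008, "ty": 0, "tz": 0, "ax": 0, "ay": 0, "az": 0, "jaw": 255}
    - {"tx": -0.008, "ty": 0, "tz": 0, "ax": 0, "ay": 0, "az": 0, "jaw": 255}
    - {"tx": -0.008, "ty": 0, "tz": 0, "ax": 0, "ay": 0, "az": 0, "jaw": 255}
    - {"tx": 0, "ty": 0, "tz": 0, "ax": 0, "ay": 0, "az": 0, "jaw": 255}

```text
time: 10.9
tool_pos: [0.515, 0.324, 0.0356]
tool_rot: [-0.0, 0.74, 0.673, 0.0]
contact_force: [-0.5, -0.8, -0.0]
gripper_width: 0.002
```

```bash
python3 go.py 0.5085 0.271 0.036 -5.4;python3 - <<'E'
from plant import manip
from h import *
f=manip.grab_frame("scene"); crop(f,300,80,440,220,4,"pics/s8.png")
E
```

```text
t 10.9 pos [0.515  0.324  0.0356] F [-0.5 -0.8 -0. ] w 0.0 z [ 0.     0.001 -1.   ] yang -5.4 q [0.44 0.21 1.79 0.   1.14 0.53]
tool shift mm [-53.4  -1.5  -0.5]
rotvec deg [-0.  -0.1  0. ]
```

View pics/s8.png

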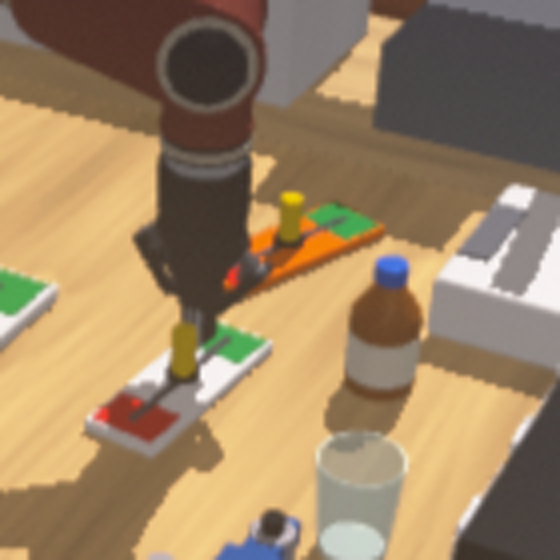

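The fingers are just behind the knob on the green side. Pushing it to red.

Call:
move_arm:
  rows:
    - {"tx": -0.008, "ty": -0.001, "tz": 0, "ax": 0, "ay": 0, "az": 0, "jaw": 255}
    - {"tx": -0.008, "ty": 0, "tz": 0, "ax": 0, "ay": 0, "az": 0, "jaw": 255}
    - {"tx": -0.008, "ty": 0, "tz": 0, "ax": 0, "ay": 0, "az": 0, "jaw": 255}
    - {"tx": -0.008, "ty": 0, "tz": 0, "ax": 0, "ay": 0, "az": 0, "jaw": 255}
    - {"tx": -0.006, "ty": 0, "tz": 0, "ax": 0, "ay": 0, "az": 0, "jaw": 255}
    - {"tx": 0, "ty": 0, "tz": 0, "ax": 0, "ay": 0, "az": 0, "jaw": 255}

```text
time: 11.55
tool_pos: [0.5106, 0.2843, 0.0361]
tool_rot: [-0.001, 0.739, 0.673, 0.002]
contact_force: [0.7, 0.6, -0.1]
gripper_width: -0.003
```

Call:
move_arm:
  rows:
    - {"tx": -0.004, "ty": 0, "tz": 0, "ax": 0, "ay": 0, "az": 0, "jaw": 255}
    - {"tx": -0.003, "ty": 0, "tz": 0, "ax": 0, "ay": 0, "az": 0, "jaw": 255}

```text
time: 11.75
tool_pos: [0.5099, 0.2771, 0.0362]
tool_rot: [-0.001, 0.739, 0.673, 0.002]
contact_force: [-0.2, 1.3, -1.5]
gripper_width: -0.0
```

```bash
python3 go.py 0.5085 0.271 0.036 -5.4;python3 - <<'E'
from plant import manip
from h import *
f=manip.grab_frame("scene"); crop(f,300,80,440,220,4,"pics/s9.png")
E
```

```text
t 11.75 pos [0.5099 0.2771 0.0362] F [-0.2  1.3 -1.5] w -0.0 z [ 0.002  0.004 -1.   ] yang -5.4 q [0.37 0.15 1.86 0.   1.13 0.46]
tool shift mm [-6.2 -0.8  0.1]
rotvec deg [ 0.1 -0.2  0. ]
```

View pics/s9.png

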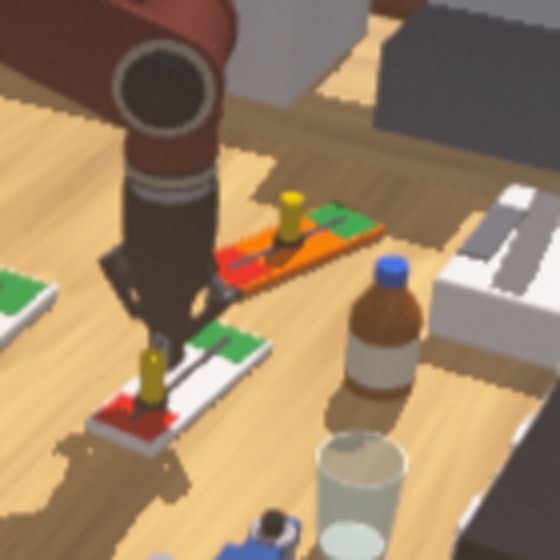

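The marker moves along. A few more small steps should reach its end stop.

Call:
move_arm:
  rows:
    - {"tx": -0.003, "ty": 0, "tz": 0, "ax": 0, "ay": 0, "az": 0, "jaw": 255}
    - {"tx": -0.002, "ty": 0, "tz": 0, "ax": 0, "ay": 0, "az": 0, "jaw": 255}

```text
time: 12.0
tool_pos: [0.5093, 0.2719, 0.0362]
tool_rot: [-0.001, 0.739, 0.673, 0.002]
contact_force: [0.4, 5.9, -0.9]
gripper_width: -0.001
```

Call:
move_arm:
  rows:
    - {"tx": -0.002, "ty": 0, "tz": 0, "ax": 0, "ay": 0, "az": 0, "jaw": 255}
    - {"tx": -0.001, "ty": 0, "tz": 0, "ax": 0, "ay": 0, "az": 0, "jaw": 255}

```text
time: 12.2
tool_pos: [0.5094, 0.272, 0.0363]
tool_rot: [-0.003, 0.74, 0.673, 0.006]
contact_force: [1.3, 6.3, -3.0]
gripper_width: 0.006
```

Call:
move_arm:
  rows:
    - {"tx": -0.0015, "ty": 0, "tz": 0, "ax": 0, "ay": 0, "az": 0, "jaw": 255}
    - {"tx": -0.001, "ty": 0, "tz": 0, "ax": 0, "ay": 0, "az": 0, "jaw": 255}

```text
time: 12.4
tool_pos: [0.5094, 0.2722, 0.0364]
tool_rot: [-0.005, 0.74, 0.673, 0.008]
contact_force: [0.9, 5.5, -2.5]
gripper_width: -0.001
```

It has stopped at y≈0.272, where I predicted 0.271. Backing off and lifting.

Call:
move_arm:
  rows:
    - {"tx": 0.01, "ty": 0, "tz": 0, "ax": 0, "ay": 0, "az": 0, "jaw": 255}
    - {"tx": 0.015, "ty": 0, "tz": 0, "ax": 0, "ay": 0, "az": 0, "jaw": 255}
    - {"tx": 0.01, "ty": 0, "tz": 0, "ax": 0, "ay": 0, "az": 0, "jaw": 255}
    - {"tx": 0, "ty": 0, "tz": -0.03, "ax": 0, "ay": 0, "az": 0, "jaw": 255}
    - {"tx": 0, "ty": 0, "tz": -0.04, "ax": 0, "ay": 0, "az": 0, "jaw": 255}
    - {"tx": 0, "ty": 0, "tz": -0.04, "ax": 0, "ay": 0, "az": 0, "jaw": 255}
    - {"tx": 0, "ty": 0, "tz": -0.03, "ax": 0, "ay": 0, "az": 0, "jaw": 255}
    - {"tx": 0, "ty": 0, "tz": 0, "ax": 0, "ay": 0, "az": 0, "jaw": 255}
    - {"tx": 0, "ty": 0, "tz": 0, "ax": 0, "ay": 0, "az": 0, "jaw": 255}
    - {"tx": 0, "ty": 0, "tz": 0, "ax": 0, "ay": 0, "az": 0, "jaw": 255}

```text
time: 13.4
tool_pos: [0.5105, 0.3107, 0.179]
tool_rot: [-0.004, 0.738, 0.675, 0.004]
contact_force: [-0.3, -0.7, -0.9]
gripper_width: 0.002
```

```bash
python3 go.py;python3 - <<'E'
from plant import manip
from fit import *
f=manip.grab_frame("scene"); crop(f,220,70,460,320,2.4,"pics/s10.png",T(bd,[(0,-.05,.061)]))
E
```

```text
t 13.4 pos [0.5105 0.3107 0.179 ] F [-0.3 -0.7 -0.9] w 0.0 z [-0.001  0.011 -1.   ] yang -5.2 q [0.42 0.02 1.73 0.01 1.38 0.51]
[ 0.6975 -0.1136  0.0162] [[0.2, 0.1], [1.3, 0.1], [0.4, -1.0], [0.7, 0.0], [0.6, -1.6], [2.3, -0.5], [-1.4, -0.7]]
[ 0.5112  0.2989 -0.095 ] [[-0.3, -0.4], [0.1, -0.7], [-0.3, 0.5], [-0.3, 0.4], [1.1, 0.1]]
```

View pics/s10.png

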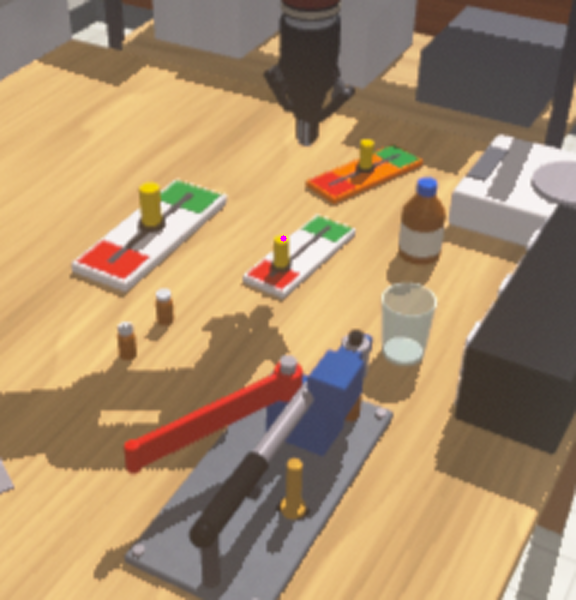

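The knob top at (281,239) matches the predicted red-end position. The lever is out, the ware is standing and the arm is clear, so I'm handing in.

```bash
python3 -c "
from plant import manip
print(manip.job_done())"
```

```text
the job is handed in; nothing more can be done
None
```

The lever came up against the bar, so I pushed the yellow marker on the small white board to its red end and handed the job in. No verdict was reported.

- **Stop post:** it stands in the rear slot behind the bar, with the black plug in the front slot.
- **Press:** the fingers stopped at x = 0.660 m, against 0.658 m predicted for bar contact. I held the lever there for over a second at about 6–11 N, and its tip in the scene picture matched 0.505 rad. It then sprang right back out.
- **Marker:** the fingers stopped at the end of its travel at about 6 N, at y = 0.272 m against 0.271 m predicted. In the last picture the knob sits at the projected red end.
- **Last picture:** the lever is out, the arm is clear, and the vials, beaker and bottle in view stand where they were. The jar and spatula were outside that crop.

**Checks that disagreed or were weak:**
- The top view, partly hidden by the arm, read the pressed lever nearer 0.46 rad than 0.505.
- A vertical force of 3–4.6 N showed during the hold. I put it down to the wrist tilting slightly. In the pictures the fingers looked clear above the bar, but I had no direct measurement of that contact.

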